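# Empty the drop-bottom hopper and lock its gate with the pin

## Robot

A 6-joint arm with a two-finger parallel gripper is mounted at the origin on a cart in front of the work surface, level with it; the furniture and walls round the work are solid. World frame = base frame: x ahead of the robot, y to its left, z up, the work surface at z = 0. Lengths are in m, angles in degrees, forces in N, time in s.
With the tool pointing down it reaches from about 0.275 to 0.75 m from the base axis. Payload 10.2 kg.
Tool frame: the origin (TCP) lies midway between the tips of the shut fingers; the grasp point (between the pads) lies 19 mm behind it; y points along the fingers, x is the direction in which the jaws open and shut, and the axes are right-handed (so a half turn about y gives the same grasp; the last joint's range is limited). The gripper opens to 88 mm and grips with 3 to 60 N. Pads are 18 mm wide; open, the fingers measure 123 mm over their backs; the gripper's body (75 mm by 187 mm) begins 45 mm behind the grasp point.
Start: joints at [-12.8, 17.928, 85.812, -0, 76.261, -12.8], TCP at [0.525, -0, 0.239] pointing down, gripper open.
Joint ranges: [-168.41, 168.41], [-55.51, 124.54], [10.69, 146.95], [-70.63, 250.63], [1, 178], [-165.06, 165.06]. Speed limits (degrees/s): [136.94, 136.94, 172.46, 180, 180, 180].

## Interface

Orientations are given as [roll, pitch, yaw] about the fixed x, y, z axes, in that order (R = Rz(yaw) Ry(pitch) Rx(roll)).
In Python, from workcell import telemetry, vision, ticket, silhouettes gives the robot as it stands.
- The arm moves only by the tool servo_tool, never from a script. Its arguments are lists of equal length, an entry for each row: "travel": the shift along the tool's x, y, z in m, a list of three; "twist": the turn about the tool's y in rad. In form: {"travel": [[x, y, z], ...], "twist": [twist, ...]}. A call has 1 to 12 rows; each row shifts and turns the pose as measured when the row begins, along the tool's axes as they then stand; what a row does not reach is not made up. A row lasts 1/8 s, in which the tool goes at most 62.5 mm and 10.7 degrees, less where a joint would pass 70% of its speed; a pose out of reach is approached as far as the arm can. A call is refused whole if a number of a shift passes 0.0625 or a number of a turn 0.188, either way. A call with a gripper value outside its range is refused whole. "jaw" is the finger opening in m, from 0 to 0.0881, set as the call begins (left out, the last holds). The fingers move at their own pace and stop on an object; "force" is the grip in N (left out, the last holds). Time passes only in rows, so rows that do not move let the fingers close. It gives the time, the measured TCP pose, the force and the opening at its end, in the units of the state.
- telemetry.state(): the state, without advancing time (a new reading comes with each control period).
- vision.get_image(name): name is "scene" or "side" or "wrist"; returns the picture (480x640x3 uint8, blue, green, red); there is no depth.
- vision.camera_params(name): a dict with "K" (3x3 intrinsics, pixels), "D" ([k1, k2, p1, p2, k3] as OpenCV has them; the pictures are not rectified), "R" (3x3) and "t" (3): a world point X has camera coordinates R X + t. Camera axes: x right, y down, z forward; pixel columns grow to the right and rows downward; lengths in m; the calibration is good to about 2 mm. A picture is of the moment at which its call begins: read the wrist's pose just before it. camera_params takes no time and is no camera call; for the wrist camera it gives the pose at the moment of the call.
- ticket.sign_off(): hands the job in, once; it reports no verdict.
Trained networks look in the newest picture that a camera, given by its name, has taken for a name from the list of things; names that differ only in an ending like _2 or _b are one class to them, and where a whole thing is asked for, a point or a joint stands for the part that bears it (a point fixed in the world has none). Each returns a list of dicts, best first, with "confidence" (0 to 1); they miss things now and then, are a little off and sometimes report something else, mostly with a low value. They report only what shows in the picture. A call takes as long as a camera call.
- silhouettes(label, camera): "region" (480x640 bool, what is visible of it) and "extent" ([left, top, right, bottom] in pixels, round what is visible of it).
The state is a dict: "time_s": time; "joints": joint angles; "joint_vel": joint speeds; "joint_efforts": joint torques, N m; "position": TCP position; "tcp_rot": TCP orientation; "force": force on the tool from outside, world axes, zero at the start; "torque": the same for the moment, N m; "grip_width": finger opening in m.
Only numpy, scipy, OpenCV 4.12 (cv2) and the standard library are available. Lean on these libraries where they do the work, as an engineer would, in place of code of your own. Each camera call takes 0.05 s, during which the arm holds its last target. There are 200 camera calls.

## Task

Swing the hopper's lever over toward the back of the bench, so that the trap door under the hopper opens and both vacuum fittings drop into the tray below. Then swing the lever back upright to shut the door, and lock it with the slim tapered pin from the cradle: push the pin through the slots in near cheek, lever and far cheek and on through the round hole of the keeper hidden behind them, whose height you must feel for, until the pin's flange is home against the near cheek. Let go of everything; leave the short thick pin in the cradle and all other things where they are.

Things in the scene. Friction and masses are not known exactly. Their poses are not given: they have to be found in the camera images.
- hopper: fixed grey hopper, 110 x 100 x 175 mm, square open mouth on top; origin on the worktop under the mouth's middle, z up. Beside it (its -y side) stand two aluminium cheek plates, 8 mm thick, 235 mm high, x -67 to -23 mm; outer face of the near one at y = -120 mm, of the far one at y = -90 mm. The lever moves in the gap between them. The hinge axis runs along y at x -45, z 130 mm
- gate (a joint): trap door and lever in one piece: 0 = lever upright, door shut, slots in line; grows to 1.0 rad as the lever swings to the hopper's +x and the door drops. The stop past shut is at -0.01 rad, 0.8 mm out of line at the slot; the tapered pin pulls it into line. The hinge is stiff (0.35 N m, 2.5 to 4 N at the knob) and the lever stays where it is left
- lever_knob (a point): middle of the black ball knob, 24 mm diameter, at the lever's end, 140 mm from the hinge axis, 270 mm above the worktop when upright; under it the lever is a 12 mm round neck, then (from 39 mm under the ball's middle) a bar 28 mm wide along its swing and 8 mm thick. The cheeks end 35 mm below the upright ball's middle. It follows an arc: push it along that arc
- lock_hole (a point): middle of the upright slot (13.4 mm wide, 35 mm high) in the near cheek, on its outer face, 205 mm up; +y points in through near cheek, lever, far cheek (8 mm each, 3 mm gaps; same slot in all) to the keeper, a 26 mm thick block 32 mm deep with one 13.4 mm round bore. Its height is set anew each time, within 10 mm above or below the slot's middle, not given: feel for it. Axes as the hopper's
- lock_pin_grip (a point): middle of the black flat-sided grip of the slim tapered pin: 16 mm wide (x), 60 mm long (y), 20 mm high (z). +y points along the shaft to the nose; the flange's front face is 35 mm ahead, the grip's rear end 30 mm back. Pin 150 mm long, 0.08 to 0.17 kg, lying level in the cradle, grip's middle 50 mm above the worktop
- lock_pin_tip (a point): nose of the slim pin, on its axis, 85 mm ahead of the flange's front face. Steel shaft 12 mm diameter, tapering over the last 15 mm to 10.4 mm at the nose; the nose finds a hole up to about 1.5 mm off centre. Flange 26 mm diameter, 5 mm thick
- stub_pin_grip (a point): middle of the grip of the other pin, 60 x 16 x 24 mm: same make but with a short blunt shaft, 65 mm long and 16 mm thick, which fits no hole here; leave it in the cradle
- cradle: fixed grey cradle, base 150 x 110 x 6 mm, origin on the worktop; places at x = -40 and +40 mm for pins lying along its y, nose to +y, each on two notched posts 34 mm wide, up to 54 mm high, at y = -15 to -7 mm (under the grip's front end) and y = 44 to 52 mm (under the shaft). The flange's face is at y = 0. The grip's rear 45 mm is free on both sides. Which pin lies where varies
- blank_flange: blank metal flange, 40 mm disc, 8 mm thick, lying on the hopper's door; origin at the middle of its underside
- kf_ring: centering ring, 40 mm, 8 mm thick, lying on the flange; origin at the middle of its underside
- screwdriver: bystander, lying screwdriver, 203 mm long
- spanner: bystander, lying open-ended spanner, 166 mm long
- gasket_tin: bystander, round tin, 62 mm diameter, 22 mm high
- multimeter: bystander, hand meter, 149 x 71 x 45 mm
- wash_bottle: bystander, wash bottle, 191 mm high
- tray_mid (a point): middle of the floor of the hopper's catch tray, which is fixed below and behind the mouth: inside 190 mm (x) by 90 mm (y), rim 25 to 35 mm high. Axes parallel to the hopper's

How it is judged:
By the outcome, as a careful person would: the job done as asked, in the order asked, and still so for the second after the job is handed in, with the robot touching nothing.
It also fails if it takes over 72 s, if anything falls off the work surface, if the arm or the gripper's body presses on something with over 40 N, if the wrist force passes 120 N, or if a joint passes its speed limit or range.

## Working session

There is one attempt and no reset: what is moved stays moved. The work goes in short steps, Python scripts to look and compute and a tool call to move; the robot and the scene stay as the last step left them, time stands still between calls to the robot, and variables do not carry over. Pictures are saved under pics/ and viewed, about 8 in all and at most 12, crops included, and the job is handed in when it is done.

Besides the shell and the picture viewer there is one more tool, called after "Request:" as a command line: name --pt "numbers of a row" for each row, then --argument value for the rest. servo_tool: Moves the arm, as the interface text tells. Its arguments: {"type":"object","properties":{"travel":{"type":"array"},"twist":{"type":"array"},"jaw":{"type":"number"},"force":{"type":"number"}},"required":["travel","twist"]}

```bash
mkdir -p pics; ls
python3 - <<'E'
from workcell import telemetry, vision, silhouettes
import cv2,numpy as np
s=telemetry.state();print(s)
ims=[]
for c in ["scene","side"]:
    im=vision.get_image(c);cv2.imwrite(f"pics/{c}0.png",im)
    p=vision.camera_params(c);print(c,np.array(p["K"]).round(1).tolist(),np.round(p["D"],4),np.round(p["R"],3).tolist(),np.round(p["t"],3))
    for n in ["hopper","lever_knob","cradle","lock_pin_grip","stub_pin_grip","multimeter","wash_bottle","gasket_tin","screwdriver","spanner"]:
        for d in silhouettes(n,c)[:2]: 
            r=np.argwhere(d["region"]).mean(0)
            print(n,round(float(d["confidence"]),2),np.round(d["extent"]).tolist(),r[::-1].round(1))
E
```

```text
pics
{'time_s': 0.0, 'joints': array([-1.28013527e+01,  1.79564918e+01,  8.58557932e+01, -1.07508553e-03,
        7.62600785e+01, -1.28008054e+01]), 'joint_vel': array([-0.01589727, -0.0015899 , -0.07557692, -0.00557224,  0.10300359,
        0.05174225]), 'joint_efforts': array([-1.80187753e-04, -4.02218950e+01, -2.52264959e+01,  6.94810320e-02,
        3.53677373e-02, -8.52248218e-05]), 'position': array([5.24741311e-01, 2.84599931e-05, 2.38175714e-01]), 'tcp_rot': array([-8.99849850e+01,  7.07963461e-02, -2.81929273e-04]), 'force': array([ 0.33264418, -0.30770087,  0.23174792]), 'torque': array([ 0.02947192, -0.01985226,  0.04876732]), 'grip_width': 0.08821659036772254}
scene [[547.8, 0.0, 313.4], [0.0, 547.8, 232.8], [0.0, 0.0, 1.0]] [0.0372 0.     0.     0.     0.    ] [[0.901, -0.433, 0.012], [-0.284, -0.613, -0.737], [0.327, 0.661, -0.675]] [-0.527  0.209  1.242]
hopper 0.6 [252.0, 152.0, 334.0, 242.0] [288.4 196.7]
cradle 0.8 [279.0, 276.0, 354.0, 347.0] [317.2 314.6]
lock_pin_grip 0.8 [290.0, 294.0, 335.0, 333.0] [313.4 314. ]
lock_pin_grip 0.66 [422.0, 321.0, 463.0, 385.0] [
[... 642 characters left out ...]
0.68 [252.0, 220.0, 308.0, 322.0] [294.1 273.8]
lever_knob 0.48 [328.0, 246.0, 347.0, 281.0] [336.5 262.4]
cradle 0.59 [313.0, 262.0, 354.0, 296.0] [332.8 281. ]
lock_pin_grip 0.58 [327.0, 246.0, 342.0, 281.0] [335.6 260.9]
lock_pin_grip 0.26 [228.0, 298.0, 240.0, 316.0] [235.3 307.5]
stub_pin_grip 0.66 [358.0, 306.0, 398.0, 346.0] [377.9 327.7]
multimeter 0.89 [231.0, 246.0, 288.0, 272.0] [259.1 257.7]
wash_bottle 0.68 [265.0, 198.0, 286.0, 245.0] [274.2 224.1]
gasket_tin 0.62 [227.0, 298.0, 242.0, 320.0] [235.6 308. ]
gasket_tin 0.41 [188.0, 219.0, 319.0, 413.0] [267.3 346.2]
screwdriver 0.88 [398.0, 371.0, 415.0, 462.0] [406.2 430.4]
spanner 0.69 [260.0, 311.0, 281.0, 321.0] [269.3 317. ]
```

View pics/scene0.png

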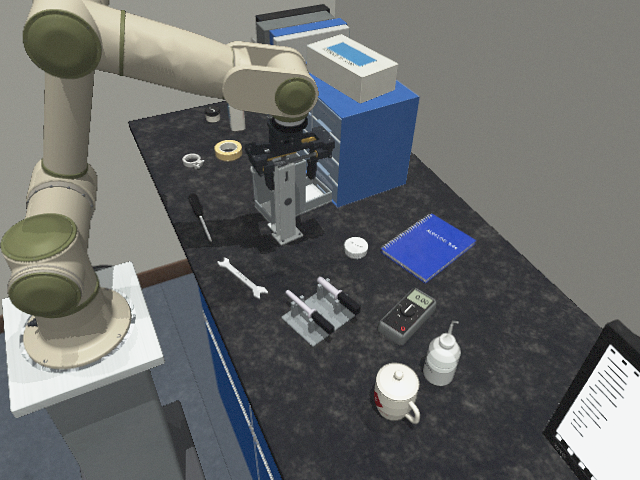

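View pics/side0.png

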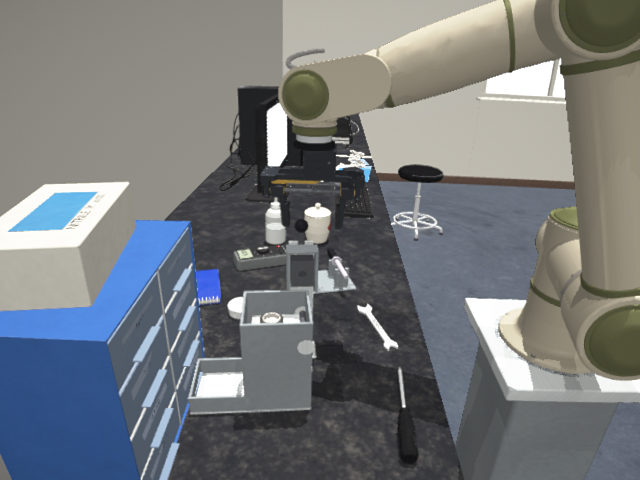

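The scene view shows the cradle at about (317,315), the cheeks at (287,195) under the gripper, and the tray on the cabinet side. The side view shows the knob at about (301,226) and the hopper mouth at (277,305). I'll zoom in on both.

Run:
```python
import cv2,numpy as np
a=cv2.imread("pics/scene0.png");b=cv2.imread("pics/side0.png")
r=lambda im,x0,y0,w,h,W,H:cv2.resize(im[y0:y0+h,x0:x0+w],(W,H),interpolation=cv2.INTER_CUBIC)
L=np.vstack([r(a,270,265,100,75,400,300),r(a,240,170,100,75,400,300)])
R=r(b,180,205,180,225,400,500)
R=np.vstack([R,np.zeros((100,400,3),np.uint8)])
cv2.imwrite("pics/z0.png",np.hstack([L,R]))
from workcell import vision
for c in ["scene","side","wrist"]:
    p=vision.camera_params(c);print(c,-np.array(p["R"]).T@p["t"], np.round(p["R"],3).tolist() )
```

```text
scene [ 0.12952675 -0.92091461  0.99932437] [[0.901, -0.433, 0.012], [-0.284, -0.613, -0.737], [0.327, 0.661, -0.675]]
side [0.48624008 0.77160198 0.55502126] [[-0.999, -0.046, 0.028], [-0.044, 0.396, -0.917], [0.031, -0.917, -0.398]]
wrist [0.52548621 0.06715135 0.3854154 ] [[1.0, 0.001, 0.001], [0.0, -0.966, 0.259], [0.002, -0.259, -0.966]]
```

View pics/z0.png

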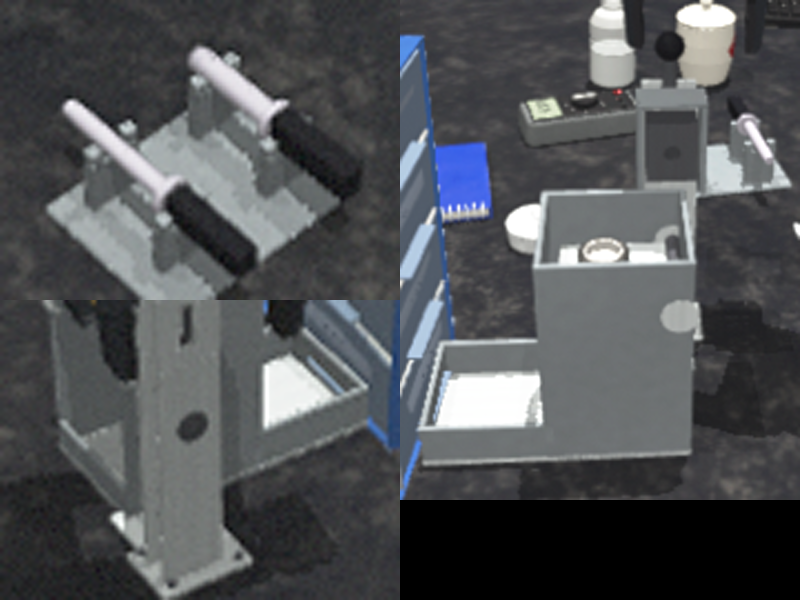

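Slim pin is the left one in the scene crop (nose about (287,292), grip rear about (330,330)). Mouth rim and knob are clear in the side view. Next, positions.

```bash
cat > h.py <<'E'
import cv2,numpy as np
from workcell import vision
def pix2w(c,uv,z,p=None):
    p=p or vision.camera_params(c);K=np.array(p["K"]);D=np.array(p["D"]);R=np.array(p["R"]);t=np.array(p["t"])
    n=cv2.undistortPoints(np.array(uv,float).reshape(-1,1,2),K,D).reshape(-1,2)
    d=np.c_[n,np.ones(len(n))]@R; C=-R.T@t
    z=np.broadcast_to(z,len(n)); return C+d*((z-C[2])/d[:,2])[:,None]
def w2pix(c,X,p=None):
    p=p or vision.camera_params(c);R=np.array(p["R"])
    return cv2.projectPoints(np.array(X,float).reshape(-1,1,3),cv2.Rodrigues(R)[0],np.array(p["t"]),np.array(p["K"]),np.array(p["D"]))[0].reshape(-1,2)
E
python3 - <<'E'
from h import *
np.set_printoptions(precision=4,suppress=True)
f=lambda u,v:(180+(u-400)/2.222,205+v/2.222)
print("mouth",pix2w("side",[f(540,192),f(691,190),f(695,265),f(535,265)],.175))
print("knob",pix2w("side",[f(670,46)],.27))
g=lambda u,v:(270+u/4,265+v/4)
print("slim tip,flange,rear",pix2w("scene",[g(70,107),g(169,193),g(240,260)],.05))
print("stub tip, rear",pix2w("scene",[g(198,57),g(346,180)],.05))
print("cradle corners L,B,R",pix2w("scene",[g(47,210),g(345,205)],.006))
g2=lambda u,v:(240+u/4,170+(v-300)/4)
print("slot mid",pix2w("scene",[g2(186,322)],.205), "cheek base R corner",pix2w("scene",[g2(252,563),g2(168,597)],0.0))
print("cabinet base",pix2w("scene",[(337,203),(405,187)],0), "tray outer right",pix2w("scene",[g2(370,385)],.03))
print("cab top via side front-edge",pix2w("scene",[(320,95)],.35))
E
```

```text
mouth [[0.6306 0.1468 0.175 ]
 [0.5165 0.1327 0.175 ]
 [0.5079 0.2309 0.175 ]
 [0.6148 0.2406 0.175 ]]
knob [[0.5386 0.0753 0.27  ]]
slim tip,flange,rear [[ 0.4481 -0.1469  0.05  ]
 [ 0.4724 -0.2276  0.05  ]
 [ 0.4872 -0.2851  0.05  ]]
stub tip, rear [[ 0.5317 -0.143   0.05  ]
 [ 0.5656 -0.261   0.05  ]]
cradle corners L,B,R [[ 0.4196 -0.177   0.006 ]
 [ 0.5763 -0.2463  0.006 ]]
slot mid [[0.5435 0.0693 0.205 ]] cheek base R corner [[0.5824 0.0587 0.    ]
 [0.5183 0.0521 0.    ]]
cabinet base [[0.7292 0.1433 0.    ]
 [0.9477 0.1248 0.    ]] tray outer right [[0.7239 0.1637 0.03  ]]
cab top via side front-edge [[0.671  0.1519 0.35  ]]
```

Run:
```python
from h import *
from workcell import silhouettes
im=vision.get_image("wrist")
for n in ["lever_knob","hopper"]:
    for d in silhouettes(n,"wrist")[:2]: print(n,d["confidence"],d["extent"],np.argwhere(d["region"]).mean(0)[::-1])
print(w2pix("wrist",[[.537,.077,.27],[.536,.064,.235]]))
cv2.imwrite("pics/w1.png",im)
```

```text
lever_knob 0.93 [323.1, 41.4, 425.2, 137.8] [374.50158144  90.64984186]
lever_knob 0.22 [238.1, 401.5, 280.3, 452.5] [256.82205514 427.55513784]
hopper 0.79 [266.8, 1.2, 572.7, 153.1] [378.77481599  59.27300577]
[[362.99707932  94.57125034]
 [349.06182674 142.37464634]]
```

View pics/w1.png

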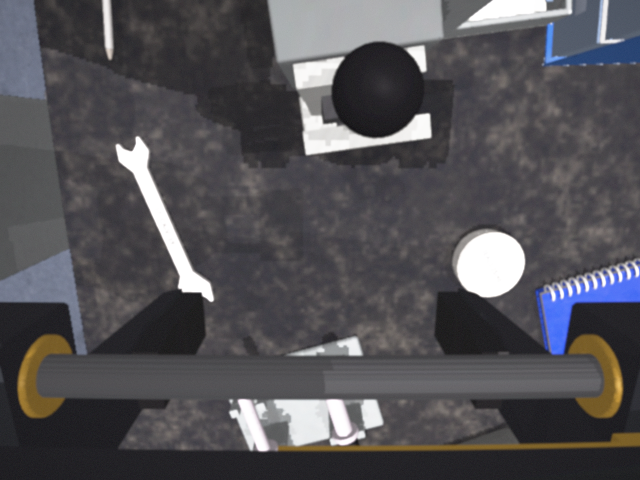

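The wrist view shows the knob at (378,90) and the near cheek's outer top edge from (305,154) to (431,137).

Run:
```python
from h import *
np.set_printoptions(precision=4,suppress=True)
print(pix2w("wrist",[(378,90)],.27))
P=pix2w("wrist",[(305,154),(431,137),(293,63),(426,45)],.235);print(P)
for a,b in((0,1),(2,3)): d=P[b]-P[a];print(np.degrees(np.arctan2(d[1],d[0])),np.linalg.norm(d))
```

```text
[[0.5409 0.0782 0.27  ]]
[[0.5205 0.06   0.235 ]
 [0.5648 0.0659 0.235 ]
 [0.5167 0.0901 0.235 ]
 [0.5612 0.0959 0.235 ]]
7.688132248503868 0.044656615198434946
7.469201812694723 0.04489131719376434
```

Request:
servo_tool --pt "0 -0.035 0" --pt "0 -0.035 0" --pt "0.008 0 0.04" --pt "0.008 0 0.038" --pt "0 0 0" --pt "0 0 0" --pt "0 0 0" --pt "0 0 0" --pt "0 0 0" --pt "0 0 0" --pt "0 0 0" --pt "0 0 0" --twist '[0, 0, -0.12, -0.15, -0.18, -0.18, -0.18, -0.18, -0.18, -0.18, -0.18, -0.17]' --jaw 0.06 --force 20

```text
time_s: 2.75
position: [0.5365, 0.0814, 0.3109]
tcp_rot: [-90.0, -0.0, 100.5]
force: [0.0, -0.5, 0.1]
grip_width: 0.0598
```

Request:
servo_tool --pt "-0.004 0 -0.004" --pt "0 0 0" --pt "0 0.027 0" --pt "0 0.027 0" --pt "0 0 0" --twist '[0.05, 0, 0, 0, 0]'

```text
time_s: 3.38
position: [0.541, 0.0786, 0.256]
tcp_rot: [-90.0, -0.0, 97.9]
force: [-0.6, -0.1, 0.8]
grip_width: 0.06
```

Request:
servo_tool --pt "0 0 0" --pt "0 0 0" --pt "0 0 0" --pt "0 0 0" --twist '[0, 0, 0, 0]' --jaw 0.015 --force 25

```text
time_s: 3.88
position: [0.542, 0.0774, 0.2593]
tcp_rot: [-90.3, 0.2, 97.9]
force: [0.6, -9.6, -6.6]
grip_width: 0.0223
```

Request:
servo_tool --pt "0 0.0007 -0.014" --pt "0 0.002 -0.0138" --pt "0 0.0035 -0.0136" --pt "0 0.0048 -0.0132" --pt "0 0.0061 -0.0126" --pt "0 0 0" --twist '[0, 0, 0, 0, 0, 0]'

```text
time_s: 4.62
position: [0.6094, 0.0866, 0.2421]
tcp_rot: [-90.1, 0.2, 97.9]
force: [3.6, 0.4, -1.3]
grip_width: 0.0225
```

Request:
servo_tool --pt "0 0.0073 -0.0119" --pt "0 0.0085 -0.0111" --pt "0 0.0095 -0.0102" --pt "0 0.0105 -0.0092" --pt "0 0.0114 -0.0082" --pt "0 0.003 -0.002" --pt "0 0 0" --twist '[0, 0, 0, 0, 0, 0, 0]'

```text
time_s: 5.5
position: [0.6634, 0.0941, 0.1923]
tcp_rot: [-89.9, 0.2, 97.9]
force: [-5.2, -1.2, 3.0]
grip_width: 0.0223
```

Run:
```python
from h import *
from workcell import silhouettes,telemetry
s=telemetry.state();print(s["position"],s["force"])
a=vision.get_image("side")
for n in ["blank_flange","kf_ring"]:
    for d in silhouettes(n,"side")[:3]: 
        uv=np.argwhere(d["region"]).mean(0)[::-1];print(n,d["confidence"],uv,pix2w("side",[uv],.01))
b=vision.get_image("scene")
for n in ["blank_flange","kf_ring"]:
    for d in silhouettes(n,"scene")[:3]: 
        uv=np.argwhere(d["region"]).mean(0)[::-1];print(n,d["confidence"],uv,pix2w("scene",[uv],.01))
r=lambda im,x0,y0,w,h,W,H:cv2.resize(im[y0:y0+h,x0:x0+w],(W,H),interpolation=cv2.INTER_CUBIC)
cv2.imwrite("pics/z2.png",np.hstack([r(a,180,190,160,240,400,600),r(b,230,120,130,195,400,600)]))
```

```text
[0.6633861  0.09407585 0.19231254] [-5.18503069 -1.21512933  3.01523607]
kf_ring 0.42 [235.66666667 384.2183908 ] [[0.64253804 0.18981173 0.01      ]]
kf_ring 0.49 [314.26267281 314.70506912] [[ 0.48919892 -0.2042147   0.01      ]]
```

View pics/z2.png

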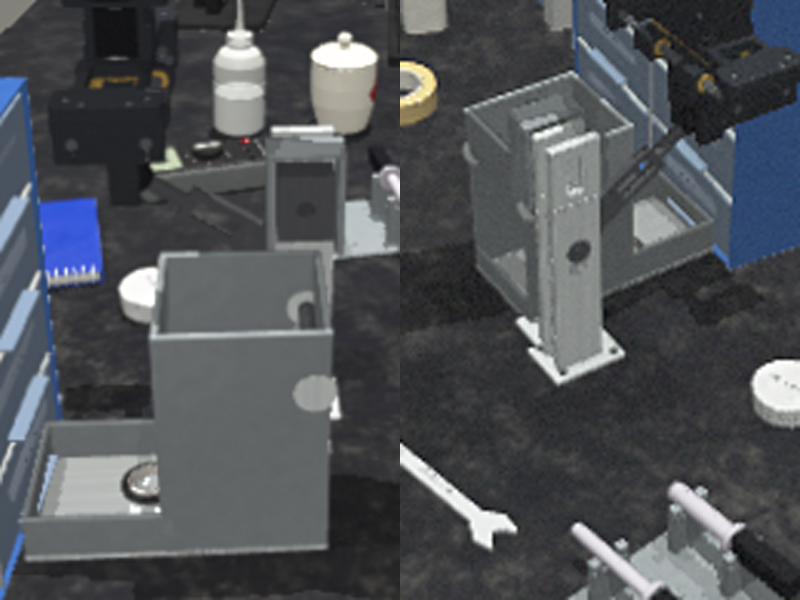

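The mouth is empty and the ring shows in the tray at crop (142,482), so the drop worked. Next I'll swing the lever back.

Request:
servo_tool --pt "0 -0.0125 0.0095" --pt "0 -0.0105 0.0092" --pt "0 -0.0095 0.0102" --pt "0 -0.0085 0.0111" --pt "0 -0.0073 0.0119" --pt "0 -0.0061 0.0126" --pt "0 -0.0048 0.0132" --pt "0 -0.0035 0.0136" --pt "0 -0.002 0.0138" --pt "0 0 0" --twist '[0, 0, 0, 0, 0, 0, 0, 0, 0, 0]'

```text
time_s: 7.05
position: [0.5535, 0.0788, 0.2574]
tcp_rot: [-90.0, 0.2, 97.9]
force: [-1.0, -0.5, -1.1]
grip_width: 0.0223
```

Request:
servo_tool --pt "0 -0.001 0.008" --pt "0 -0.0005 0.0045" --pt "0 0 0.002" --pt "0 0 0" --twist '[0, 0, 0, 0]'

```text
time_s: 7.55
position: [0.542, 0.0773, 0.258]
tcp_rot: [-90.5, 0.2, 97.9]
force: [-0.0, -0.9, -2.4]
grip_width: 0.0226
```

Request:
servo_tool --pt "0 0 0.003" --pt "0 0 0" --twist '[0, 0]'

```text
time_s: 7.8
position: [0.5422, 0.0773, 0.258]
tcp_rot: [-91.1, 0.2, 97.9]
force: [1.1, -1.6, -2.3]
grip_width: 0.0219
```

Request:
servo_tool --pt "0 0 0" --pt "0 0 0" --pt "0 -0.03 0" --pt "0 -0.035 0" --pt "0 0 0" --pt "0 0 0" --pt "0 0 0" --pt "0 0 0" --pt "0 0 0" --pt "0 0 0" --pt "0 0 0" --pt "0 0 0" --twist '[0, 0, 0, 0, 0.175, 0.175, 0.175, 0.175, 0.175, 0.175, 0.175, 0.175]' --jaw 0.06

```text
time_s: 9.3
position: [0.5372, 0.0772, 0.3284]
tcp_rot: [-90.3, -0.8, 15.1]
force: [-1.3, 0.3, 0.4]
grip_width: 0.06
```

Request:
servo_tool --pt "-0.02 0 -0.042" --pt "-0.02 0 -0.042" --pt "-0.02 0 -0.042" --pt "-0.02 0.02 -0.042" --pt "-0.02 0.03 -0.042" --pt "-0.02 0.03 -0.042" --pt "-0.02 0.03 -0.042" --pt "-0.015 0.02 -0.03" --pt "0 0 0" --pt "0 0 0" --twist '[0, 0, 0, 0, 0, 0, 0, 0, 0, 0]'

```text
time_s: 10.55
position: [0.4693, -0.2854, 0.1977]
tcp_rot: [-90.3, -0.9, 15.0]
force: [0.4, 0.2, -0.5]
grip_width: 0.0601
```

Run:
```python
from h import *
from workcell import silhouettes,telemetry
s=telemetry.state();print(s["position"],s["tcp_rot"])
im=vision.get_image("wrist");cv2.imwrite("pics/w3.png",im)
for n in ["lock_pin_grip","stub_pin_grip"]:
    for d in silhouettes(n,"wrist")[:2]: 
        uv=np.argwhere(d["region"]).mean(0)[::-1];print(n,d["confidence"],d["extent"],uv)
p=vision.camera_params("wrist");print(-np.array(p["R"]).T@p["t"])
```

```text
[ 0.46929977 -0.28535365  0.19765281] [-90.32124952  -0.85468391  15.03469214]
lock_pin_grip 0.93 [322.9, 9.7, 359.9, 242.6] [341.18406868 135.54062687]
stub_pin_grip 0.62 [437.6, 36.5, 476.9, 243.7] [457.98529141 145.79444751]
[ 0.45037886 -0.21989173  0.34402368]
```

View pics/w3.png

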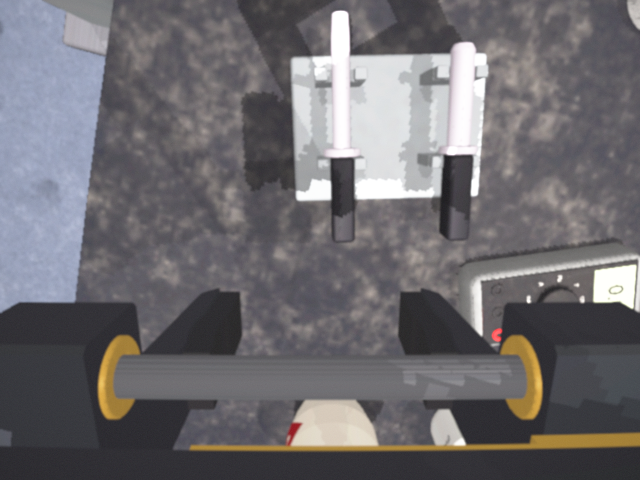

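Wrist view: the slim pin runs from nose (340,12) past the flange (341,152) to the grip rear at (343,241). The stub pin is on the right.

Run:
```python
from h import *
from workcell import telemetry
np.set_printoptions(precision=4,suppress=True)
P=pix2w("wrist",[(340.5,12),(341.5,150),(342.8,238)],[.05,.05,.056]);print(P)
d=P[0]-P[2];print("yaw",np.degrees(np.arctan2(-d[0],d[1])),np.linalg.norm(d))
u=d[:2]/np.linalg.norm(d[:2]);g=P[0,:2]-.120*u;print("grip",g,"alt",P[1,:2]-.035*u, P[2,:2]+.03*u)
s=telemetry.state();y=np.radians(s["tcp_rot"][2]);X=np.array([np.cos(y),np.sin(y)]);Z=np.array([-np.sin(y),np.cos(y)])
t=g-.010*u; e=t-s["position"][:2];print("target",t,"tool x,z",e@X,e@Z)
```

```text
[[ 0.4487 -0.144   0.05  ]
 [ 0.4731 -0.2275  0.05  ]
 [ 0.4903 -0.2862  0.056 ]]
yaw 16.32892373893375 0.14824989844298467
grip [ 0.4824 -0.2592] alt [ 0.4829 -0.2611] [ 0.4819 -0.2574]
target [ 0.4852 -0.2688] tool x,z 0.0193966810340248 0.011613720159576952
```

Request:
servo_tool --pt "0.0194 0 0.0116" --pt "0 0.03 0" --pt "0 0.04 0" --pt "0 0.04 0" --pt "0 0.03 0" --pt "0 0 0" --twist '[-0.023, 0, 0, 0, 0, 0]' --jaw 0.05

```text
time_s: 11.45
position: [0.4919, -0.2653, 0.0593]
tcp_rot: [-90.8, -1.1, 16.9]
force: [0.4, -0.6, 0.1]
grip_width: 0.0499
```

Request:
servo_tool --pt "-0.0075 0 -0.0015" --pt "0 0.014 0" --pt "0 0.014 0" --pt "0 0 0" --twist '[0.01, 0, 0, 0]'

```text
time_s: 11.95
position: [0.487, -0.2701, 0.0331]
tcp_rot: [-91.1, -1.3, 16.3]
force: [-0.4, 0.1, 0.3]
grip_width: 0.05
```

Request:
servo_tool --pt "-0.0013 0.002 0.0015" --pt "0 0 0" --twist '[0, 0]'

```text
time_s: 12.2
position: [0.4854, -0.2691, 0.0311]
tcp_rot: [-91.1, -1.3, 16.3]
force: [0.0, -0.5, 0.0]
grip_width: 0.0498
```

Request:
servo_tool --pt "0 0 0" --pt "0 0 0" --pt "0 0 0" --pt "0 0 0" --pt "0 0 0" --twist '[0, 0, 0, 0, 0]' --jaw 0.005 --force 50

```text
time_s: 12.82
position: [0.4855, -0.2692, 0.0317]
tcp_rot: [-91.1, -1.3, 16.3]
force: [-1.2, 0.0, 0.7]
grip_width: 0.0152
```

Request:
servo_tool --pt "0 -0.02 0" --pt "0 -0.035 0" --pt "0 -0.04 0" --pt "0 -0.04 0" --pt "0 -0.02 0" --pt "0.025 0 0.043" --pt "0.025 0 0.043" --pt "0.025 0 0.043" --pt "0.02 0 0.035" --pt "0 0 0" --pt "0 0 0" --twist '[0, 0, 0, 0, 0, 0.15, 0, 0, 0, 0, 0]'

```text
time_s: 14.2
position: [0.5481, -0.0852, 0.1906]
tcp_rot: [-90.8, -1.5, 7.3]
force: [-0.1, 0.0, 0.1]
grip_width: 0.0155
```

Run:
```python
from h import *
from workcell import silhouettes,telemetry
s=telemetry.state();print(s["position"],s["tcp_rot"],s["force"],s["grip_width"])
im=vision.get_image("wrist");a=vision.get_image("scene")
cv2.imwrite("pics/w4.png",np.hstack([cv2.resize(im[:300,160:560],(400,300)),cv2.resize(a[130:280,230:380],(300,300),interpolation=cv2.INTER_CUBIC)]))
np.savez("p4.npz",**vision.camera_params("wrist"))
```

```text
[ 0.5480735  -0.08522698  0.19060925] [-90.84459373  -1.52732087   7.33635582] [-0.11818775  0.01945929  0.13972424] 0.015478748016828811
```

View pics/w4.png

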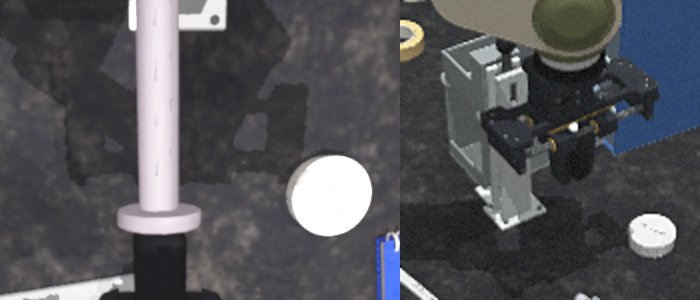

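The pin sits straight in the grip: flange at wrist pixel (319,206), shaft leaving the top edge at (317,0).

Run:
```python
from h import *
from workcell import telemetry
np.set_printoptions(precision=4,suppress=True)
s=telemetry.state();p=dict(np.load("p4.npz"))
P=pix2w("wrist",[(317.2,2),(319,206)],.2089,p);print(P)
d=P[0]-P[1];yaw=np.degrees(np.arctan2(-d[0],d[1]));print("pin yaw",yaw,np.linalg.norm(d))
y=np.radians(s["tcp_rot"][2]);X=np.array([np.cos(y),np.sin(y)]);Z=np.array([-np.sin(y),np.cos(y)])
e=P[1,:2]-s["position"][:2];print("flange in tool x,z",e@X,e@Z)
h=np.radians(7.6);ex=np.array([np.cos(h),np.sin(h)]);ey=np.array([-np.sin(h),np.cos(h)])
LH=np.array([.5408,.0781])-.015*ey
u=np.array([-np.sin(np.radians(yaw)),np.cos(np.radians(yaw))])
tip=P[1,:2]+.085*u;r=tip-LH;print("tip rel lockhole ex,ey (vision)",r@ex,r@ey)
q=s["position"][:2]+.130*Z-LH;print("tip via tcp",q@ex,q@ey)
print("dx for tool",-(r@ex))
```

```text
[[ 0.5346  0.016   0.2089]
 [ 0.5423 -0.0405  0.2089]]
pin yaw 7.798801357462647 0.05709828387868489
flange in tool x,z 7.589910181482263e-05 0.0454774322197448
tip rel lockhole ex,ey (vision) -0.014483305393640105 -0.017791268716931496
tip via tcp -0.013788083279710784 -0.01826910309251219
dx for tool 0.014483305393640105
```

Request:
servo_tool --pt "0.0141 0.0045 0" --pt "0 0 0" --pt "0 0 0" --twist '[0.0, 0, 0]'

```text
time_s: 14.68
position: [0.5629, -0.0857, 0.1861]
tcp_rot: [-90.8, -1.5, 7.1]
force: [-0.6, -0.5, -0.7]
grip_width: 0.015
```

Request:
servo_tool --pt "-0.0008 0 0.006" --pt "0 0 0.008" --pt "0 0 0.006" --pt "0 0 0" --twist '[0, 0, 0, 0]'

```text
time_s: 15.18
position: [0.5591, -0.0642, 0.1859]
tcp_rot: [-90.8, -1.5, 7.1]
force: [0.0, -1.0, -0.6]
grip_width: 0.0153
```

Request:
servo_tool --pt "0 0 0.006" --pt "0 0 0.006" --pt "0 0 0" --twist '[0, 0, 0]'

```text
time_s: 15.55
position: [0.5575, -0.0514, 0.1858]
tcp_rot: [-90.8, -1.5, 7.1]
force: [0.1, -0.2, -0.3]
grip_width: 0.0154
```

Request:
servo_tool --pt "0 0 0.005" --pt "0 0 0.005" --pt "0 0 0.003" --pt "0 0 0" --twist '[0, 0, 0, 0]'

```text
time_s: 16.05
position: [0.5558, -0.0377, 0.1856]
tcp_rot: [-90.8, -1.5, 7.1]
force: [-0.4, 0.6, -0.8]
grip_width: 0.0153
```

Request:
servo_tool --pt "0 0 0.003" --pt "0 0 0.003" --pt "0 0 0" --twist '[0, 0, 0]'

```text
time_s: 16.42
position: [0.5556, -0.0342, 0.1859]
tcp_rot: [-91.2, -1.6, 7.1]
force: [-0.2, -0.4, -0.6]
grip_width: 0.0154
```

Request:
servo_tool --pt "0 0 0.003" --pt "0 0 0.003" --pt "0 0 0" --twist '[0, 0, 0]'

```text
time_s: 16.8
position: [0.556, -0.0344, 0.1869]
tcp_rot: [-91.9, -1.7, 7.0]
force: [-2.5, 0.2, -0.1]
grip_width: 0.0158
```

Request:
servo_tool --pt "0 0 -0.003" --pt "0 0 0" --twist '[0, 0]'

```text
time_s: 17.05
position: [0.5561, -0.037, 0.1867]
tcp_rot: [-91.9, -1.7, 7.0]
force: [-0.5, -0.9, -0.8]
grip_width: 0.0152
```

Request:
servo_tool --pt "0 0.003 0" --pt "0 0.003 0" --pt "0 0.002 0" --pt "0 0 0" --twist '[0, 0, 0, 0]'

```text
time_s: 17.55
position: [0.5562, -0.0367, 0.1779]
tcp_rot: [-91.8, -1.6, 7.1]
force: [0.2, -0.6, 0.0]
grip_width: 0.0154
```

Request:
servo_tool --pt "0 0.003 0" --pt "0 0.002 0" --pt "0 0 0" --twist '[0, 0, 0]'

```text
time_s: 17.92
position: [0.5567, -0.0367, 0.1733]
tcp_rot: [-91.8, -1.7, 7.1]
force: [-0.3, -0.1, 2.4]
grip_width: 0.0153
```

Request:
servo_tool --pt "0 0.003 0" --pt "0 0.003 0" --pt "0 0 0" --twist '[0, 0, 0]'

```text
time_s: 18.3
position: [0.5569, -0.0367, 0.1673]
tcp_rot: [-91.8, -1.7, 7.1]
force: [-1.4, -0.8, 2.5]
grip_width: 0.0154
```

Request:
servo_tool --pt "0 -0.006 0" --pt "0 -0.006 0" --pt "0 -0.006 0" --pt "0 -0.005 0" --pt "0 0 0" --twist '[0, 0, 0, 0, 0]'

```text
time_s: 18.92
position: [0.556, -0.0363, 0.1913]
tcp_rot: [-91.8, -1.7, 7.1]
force: [-0.9, -0.2, -1.5]
grip_width: 0.0154
```

Request:
servo_tool --pt "0 -0.003 0" --pt "0 -0.003 0" --pt "0 -0.002 0" --pt "0 0 0" --twist '[0, 0, 0, 0]'

```text
time_s: 19.42
position: [0.5553, -0.0364, 0.1988]
tcp_rot: [-91.9, -1.6, 7.1]
force: [-0.7, -0.8, -3.7]
grip_width: 0.0154
```

Request:
servo_tool --pt "0 0.0025 0" --pt "0 0 0.002" --pt "0 0 0.002" --pt "0 0 0" --twist '[0, 0, 0, 0]'

```text
time_s: 19.92
position: [0.5555, -0.0344, 0.1967]
tcp_rot: [-92.1, -1.7, 7.1]
force: [-0.6, 1.3, -1.5]
grip_width: 0.0155
```

Request:
servo_tool --pt "0 0 -0.002" --pt "0 0.0025 0" --pt "0 0 0.002" --pt "0 0 0.002" --pt "0 0 0" --twist '[0, 0, 0, 0, 0]'

```text
time_s: 20.55
position: [0.5559, -0.0345, 0.1947]
tcp_rot: [-92.4, -1.7, 7.1]
force: [-1.1, 1.5, -0.6]
grip_width: 0.0153
```

Request:
servo_tool --pt "0 0 -0.002" --pt "0 0.0025 0" --pt "0 0 0.002" --pt "0 0 0.002" --pt "0 0 0" --twist '[0, 0, 0, 0, 0]'

```text
time_s: 21.18
position: [0.5561, -0.0345, 0.1923]
tcp_rot: [-92.7, -1.8, 7.1]
force: [-2.4, 1.4, -0.3]
grip_width: 0.0153
```

Request:
servo_tool --pt "0 0 -0.0015" --pt "0 0.0018 0" --pt "0 0 0.002" --pt "0 0 0.0015" --pt "0 0 0" --twist '[0, 0, 0, 0, 0]'

```text
time_s: 21.8
position: [0.5563, -0.0346, 0.1905]
tcp_rot: [-93.0, -1.8, 7.1]
force: [-2.8, 1.0, -0.6]
grip_width: 0.0155
```

Request:
servo_tool --pt "0 0 -0.0015" --pt "0 0.0018 0" --pt "0 0 0.002" --pt "0 0 0.0015" --pt "0 0 0" --twist '[0, 0, 0, 0, 0]'

```text
time_s: 22.42
position: [0.5564, -0.0347, 0.1886]
tcp_rot: [-93.3, -1.8, 7.1]
force: [-2.2, 0.3, -0.4]
grip_width: 0.0153
```

Request:
servo_tool --pt "0 0 -0.0015" --pt "0 0.0018 0" --pt "0 0 0.002" --pt "0 0 0.0015" --pt "0 0 0" --twist '[0, 0, 0, 0, 0]'

```text
time_s: 23.05
position: [0.5566, -0.0347, 0.1867]
tcp_rot: [-93.6, -1.8, 7.1]
force: [-2.1, 0.8, 0.6]
grip_width: 0.0153
```

Request:
servo_tool --pt "0 0 -0.0015" --pt "0 0.0018 0" --pt "0 0 0.002" --pt "0 0 0.0015" --pt "0 0 0" --twist '[0, 0, 0, 0, 0]'

```text
time_s: 23.68
position: [0.5567, -0.0347, 0.1848]
tcp_rot: [-93.9, -1.9, 7.1]
force: [-3.1, -0.5, -0.5]
grip_width: 0.0155
```

Request:
servo_tool --pt "0 0 -0.0015" --pt "0 0.0018 0" --pt "0 0 0.002" --pt "0 0 0.0015" --pt "0 0 0" --twist '[0, 0, 0, 0, 0]'

```text
time_s: 24.3
position: [0.5563, -0.0324, 0.1824]
tcp_rot: [-93.9, -1.8, 7.1]
force: [-1.8, -0.9, -0.7]
grip_width: 0.0152
```

Request:
servo_tool --pt "0 0 -0.0015" --pt "0 0.0018 0" --pt "0 0 0.002" --pt "0 0 0.0015" --pt "0 0 0" --twist '[0, 0, 0, 0, 0]'

```text
time_s: 24.92
position: [0.5561, -0.0303, 0.1803]
tcp_rot: [-93.9, -1.8, 7.1]
force: [-1.9, -0.5, -0.7]
grip_width: 0.0156
```

Request:
servo_tool --pt "-0.0003 0 0.003" --pt "0 0 0.003" --pt "0 0 0.003" --pt "0 0 0" --twist '[0, 0, 0, 0]'

```text
time_s: 25.42
position: [0.5546, -0.0208, 0.1797]
tcp_rot: [-93.9, -1.8, 7.1]
force: [-3.0, -0.5, -0.8]
grip_width: 0.0157
```

Nose is going into the bore. Keep pushing.

Request:
servo_tool --pt "-0.0003 0 0.004" --pt "0 0 0.004" --pt "0 0 0.004" --pt "-0.0003 0 0.004" --pt "0 0 0" --twist '[0, 0, 0, 0, 0]'

```text
time_s: 26.05
position: [0.5521, -0.0038, 0.1789]
tcp_rot: [-93.9, -1.9, 7.1]
force: [-2.8, -0.8, 0.9]
grip_width: 0.0156
```

Request:
servo_tool --pt "-0.0003 0 0.004" --pt "0 0 0.004" --pt "-0.0003 -0.0003 0.004" --pt "0 -0.0003 0.003" --pt "0 0 0" --twist '[0, 0, 0, 0, 0]'

```text
time_s: 26.68
position: [0.5497, 0.0119, 0.1788]
tcp_rot: [-93.9, -1.9, 7.1]
force: [-1.4, -1.0, 1.3]
grip_width: 0.0151
```

Request:
servo_tool --pt "0 0 0.002" --pt "0 -0.0002 0.002" --pt "0 0 0.002" --pt "0 0 0.002" --pt "0 0 0" --twist '[0, 0, 0, 0, 0]'

```text
time_s: 27.3
position: [0.5489, 0.0175, 0.1787]
tcp_rot: [-94.2, -1.9, 7.1]
force: [-2.9, 1.1, 2.4]
grip_width: 0.0153
```

Request:
servo_tool --pt "0 0 0.003" --pt "0 0 0.003" --pt "0 0 0" --twist '[0, 0, 0]'

```text
time_s: 27.68
position: [0.549, 0.0173, 0.1788]
tcp_rot: [-94.9, -1.9, 7.0]
force: [-4.4, 3.9, 3.0]
grip_width: 0.0151
```

Run:
```python
from h import *
a=vision.get_image("scene");w=vision.get_image("wrist")
cv2.imwrite("pics/z5.png",np.hstack([cv2.resize(a[130:250,220:340],(400,400),interpolation=cv2.INTER_CUBIC),w[:400,120:520]]))
```

```text
(no output)
```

View pics/z5.png

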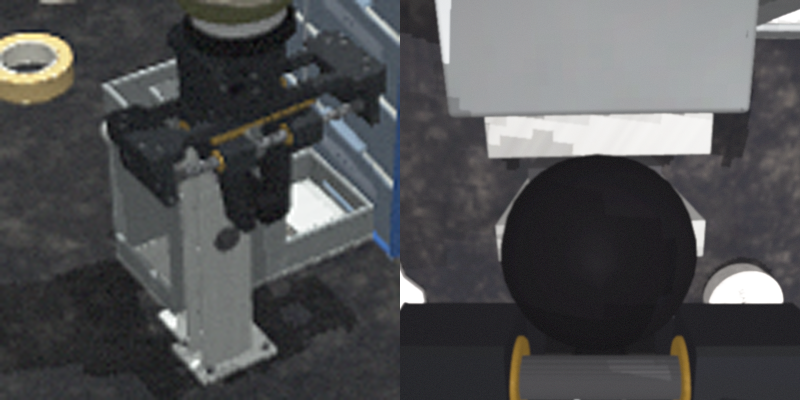

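Request:
servo_tool --pt "0 0 0" --pt "0 0 0" --pt "0 0 0" --pt "0 0 -0.01" --pt "0 0 -0.02" --pt "0 0 -0.03" --pt "0 0 -0.03" --pt "0 0 0" --twist '[0, 0, 0, 0, 0, 0, 0, 0]' --jaw 0.05

```text
time_s: 28.78
position: [0.5609, -0.0744, 0.1866]
tcp_rot: [-94.8, -2.0, 7.1]
force: [-0.4, 0.6, -0.7]
grip_width: 0.05
```

Run:
```python
from h import *
a=vision.get_image("scene");w=vision.get_image("wrist")
cv2.imwrite("pics/z6.png",np.hstack([cv2.resize(a[140:260,230:330],(400,480),interpolation=cv2.INTER_CUBIC),w[:,120:520]]))
np.set_printoptions(precision=4,suppress=True)
np.savez("p6.npz",**vision.camera_params("wrist"))
```

```text
(no output)
```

View pics/z6.png

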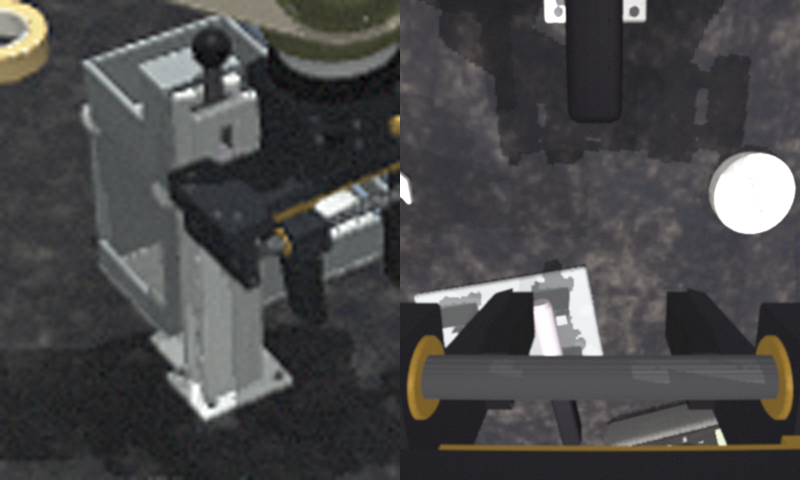

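The grip's rear end is at wrist pixel (314,121), and the knob is upright in the scene crop. I'll check how far the flange is from the cheek, then clear the arm.

Run:
```python
from h import *
p=dict(np.load("p6.npz"))
h=np.radians(7.6);ex=np.array([np.cos(h),np.sin(h)]);ey=np.array([-np.sin(h),np.cos(h)])
LH=np.array([.5408,.0781])-.015*ey
for z in (.186,.196,.206):
    r=pix2w("wrist",[(314.5,121)],z,p)[0,:2]-LH;print(z,r@ex,r@ey)
```

```text
0.186 -0.0006576716214513358 -0.0658386707754343
0.196 -0.0008982636391084214 -0.06526777686365878
0.206 -0.001138855656765395 -0.06469688295188328
```

Request:
servo_tool --pt "0 0 -0.03" --pt "0 -0.02 -0.03" --pt "0 -0.03 -0.03" --pt "0 -0.03 -0.02" --pt "0 -0.03 0" --pt "0 0 0" --twist '[0, 0, 0, 0, 0, 0]'

```text
time_s: 29.62
position: [0.5696, -0.1689, 0.3074]
tcp_rot: [-94.6, -1.9, 7.6]
force: [-0.2, 0.9, -0.1]
grip_width: 0.0498
```

Run:
```python
from h import *
a=vision.get_image("scene");b=vision.get_image("side")
cv2.imwrite("pics/z7.png",np.hstack([cv2.resize(a[150:270,230:330],(375,450),interpolation=cv2.INTER_CUBIC),cv2.resize(b[215:425,180:370],(407,450),interpolation=cv2.INTER_CUBIC)]))
```

```text
(no output)
```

View pics/z7.png

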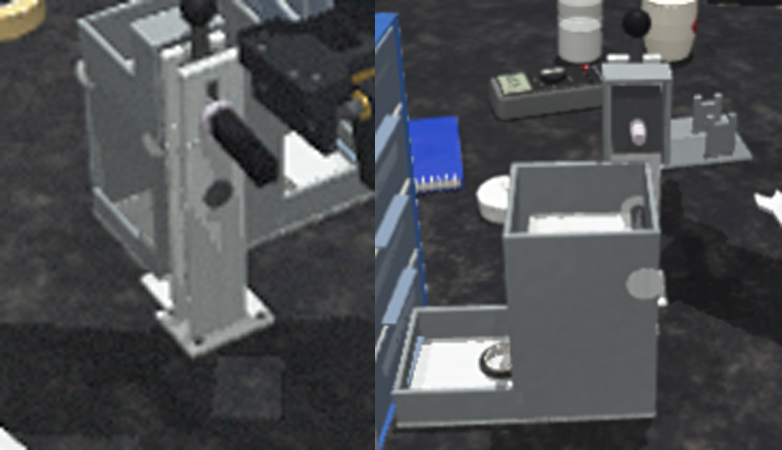

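```bash
python3 -c "
from workcell import ticket;print(ticket.sign_off())"
```

```text
the job is handed in; nothing more can be done
None
```

The job is done and handed in at about 30 s on the robot's clock, with the gripper open and clear of everything. The hand-in gave no verdict.

- **Lever and fittings:** I gripped the knob, swung the lever to its open stop and then back to its shut stop. In the last side picture the lever is upright and the door is shut and empty. The centering ring shows in the tray. The blank flange did not show in any picture after the drop, so I only infer that it lies behind the tray wall.
- **Pin:** I felt down the keeper with the slim pin and the nose went in about 9 mm below the slot's middle. I then pushed until it stopped hard.
- **Flange home:** The stop came 52 mm after first touching the keeper, against 52 mm expected. The grip's rear end measured 65.3 mm from the near cheek, against 65 mm, so the flange is home within the 2 mm camera accuracy. The nose shows past the keeper in the side view.
- **Tilt:** The gripper leaned over by up to about 5° while probing. This did not stop the pin going in.
- **Other things:** The stub pin was never touched. I did not check the other objects one by one at the end.

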